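# Clear, line up and hold the sprung cover of a model-railway control box

## Robot

A 6-joint arm with a two-finger parallel gripper is mounted at the origin on the work surface. World frame = base frame: x ahead of the robot, y to its left, z up, the work surface at z = 0. Lengths are in mm, angles in rad, forces in N, time in s.
With the tool pointing down it reaches from about 375 to 925 mm from the base axis. Payload 5.7 kg.
Tool frame: the origin (TCP) lies at the very end of the fingers, on their centre line; the grasp point (between the pads) lies 19 mm behind it (pinch_z is the distance from the TCP to the grasp point, in mm); z points along the fingers, y is the line along which they close (so a half turn about z gives the same grasp; the last joint's range is limited). The gripper opens to 85 mm and grips with 20 to 120 N. Pads are 22 mm wide; open, the fingers measure 114 mm over their backs; the gripper's body (76 mm by 85 mm) begins 54 mm behind the grasp point. The pads swing forward as they close: fully open they stand 13 mm farther back than shut.
Start: joints at [-1.267, 0.359, 1.51, -0, 1.272, -0.115], TCP at [243.98, -548.121, 231.267] pointing down, gripper open.
Joint ranges: [-2.97, 2.97], [-1.01, 2.36], [0.21, 2.38], [-0.96, 4.11], [0.2, 2.71], [-2.98, 2.98]. Speed limits (rad/s): [2.39, 2.39, 3.14, 3.14, 3.14, 3.14].

## Interface

Orientations are given as a rotation vector (axis times angle).
In Python, from rig import * gives the robot as it stands.
- The arm moves only by the tool move_arm, never from a script. Its arguments are lists of equal length, an entry for each row: "travel": the shift along the tool's x, y, z in mm, a list of three; "roll": the turn about the tool's z in degrees; "claw": the closure, from -1 (fully open) to 1 (shut), so that 0 is half open. In form: {"travel": [[dx, dy, dz], ...], "roll": [roll, ...], "claw": [claw, ...]}. A call has 1 to 12 rows; each row shifts and turns the commanded pose from where the row before left it, along the tool's axes as they then stand; what a row does not reach is not made up. A row lasts 1/10 s, in which the tool goes at most 50 mm and 8.59 degrees, less where a joint would pass 70% of its speed; a pose out of reach is approached as far as the arm can. A call with a gripper value outside its range is refused whole. The fingers move at their own pace and stop on an object; the grip force is fixed at half the most. Time passes only in rows, so rows that do not move let the fingers close. It gives the time, the measured TCP pose, the force, the opening and the grip force at its end, in the units of the state.
- read_state(): the state, without advancing time (a new reading comes with each control period).
- camera(name): name is "scene" or "top" or "wrist"; returns a dict with "image" (400x640x3 uint8, red, green, blue), "fx", "fy", "cx", "cy" (pixels), "extrinsics" (4x4, takes a point from camera to world coordinates); the wrist camera has in their place "mount" (4x4, takes a point from camera to tool coordinates, whose origin is the TCP and whose axes are the flange's). Camera axes: x right, y down, z forward; pixel columns grow to the right and rows downward; lengths in mm; the calibration is good to about 2 mm. A picture is of the moment at which its call begins: read the wrist's pose just before it. There is no depth.
- job_done(): hands the job in; it is judged then, once.
The state is a dict: "time_s": time; "joints": joint angles; "dq": joint speeds; "effort": joint torques, N m; "tool_pos": TCP position; "ee_rot": TCP orientation; "ft_force": force on the tool from outside, world axes, zero at the start; "ft_torque": the same for the moment, N m; "width": opening from 0.0 (shut) to 1.0 (fully open); "gripper_force": force on a finger pad.
Only numpy, scipy, OpenCV 4.12 (cv2) and the standard library are available. Lean on these libraries where they do the work, as an engineer would, in place of code of your own. Each camera call takes 0.05 s, during which the arm holds its last target. There are 200 camera calls.

## Task

On the model-railway control box, slide the steel pot sideways along the ledge into the white ring without lifting it off the ledge; then turn the red wing fastener on the propped-up black cover until its slot lines up with the yellow marks. Then press the cover down flush with the frame against its spring and keep it pressed: the program finishes while still holding it there. Leave the jar and the other things around alone.

Things in the scene. Friction and masses are not known exactly. Their poses are not given: they have to be found in the camera images.
- box: green control box with a black deck, fixed to the bench, 260 mm (its x) x 400 mm (its y) and 70 mm high; origin under its centre on the bench, z up, x away from the robot. The strip of deck nearest the robot, 93 mm wide (x -130 to -37 mm), is a flat ledge at height 70 mm. Behind it, between side decks, lies the cover.
- pot: the lidded steel pot, loose, 0.3 to 0.65 kg, 60 mm in diameter (lid 63 mm), 82 mm tall over its black knob; origin at the centre of its underside, which stands on the ledge. It starts on the ledge right in front of the wing fastener, in the way of the gripper.
- pot_mid (a point): point on the pot's axis, 30 mm above its underside
- pot_knob (a point): centre of the pot's black lid knob (upright cylinder, 22 mm in diameter and 24 mm tall, rigid with the pot), 70 mm above the pot's underside
- ring_center (a point): centre of the white ring (76 mm in diameter) marked on the ledge about 90 to 165 mm left or right of the pot; at the height of the ledge; the pot is to stand inside it
- cover (a joint): angle of the black cover (150 x 196 x 6 mm, hinged along its far edge, +x of the box): 0 = shut, flush with the deck; it starts at 0.16 rad, free edge 24 mm up, held there by a spring. About 3 N down on the orange pad starts it moving and about 8 N holds it shut. It cannot shut while the fastener is out of line, because the fastener's cross-bar lands beside the slot in the frame.
- press_pad (a point): centre of the top of the orange disc (32 mm in diameter, 2 mm thick) on the cover near its free edge: a good place to press with shut fingers. 125 mm from the hinge, 62 mm to the left (box +y) of the fastener; about 20 mm higher at the start than when the cover is shut, when it is 72 mm above the bench.
- fastener (a joint): turn of the wing fastener on the cover, rad, counter-clockwise from above positive: 0 = its slot is lined up with the yellow marks (wing along the box's x); range -0.4 to 1.57, no stop at 0; starts between 0.75 and 1.35, so it is to be turned clockwise; it stays where it is left (friction about 0.06 N m)
- wing_grip (a point): grip point of the fastener on its axis, 25 mm above the cover's upper face: red wing 40 mm long (this point's x), 12 mm thick (its y), 30 mm tall, its top 10 mm above this point, with a white slot line along the top; z along the turning axis, tilted with the cover. The wing stands on a 30 mm disc, whose top is 19 mm below this point.
- jar: small amber glass jar with red cap, 36 mm in diameter, 60 mm tall, standing on the ledge of the control box on the side away from the ring; a bystander, to be left alone
- boxcar: red model boxcar, 134 x 36 x 50 mm, on the bench; a bystander, to be left alone
- van: blue model van, 134 x 36 x 50 mm, on the bench; a bystander, to be left alone
- screwdriver: yellow-handled screwdriver lying on the bench; a bystander, to be left alone
- cup: white cup, 80 mm in diameter, 90 mm tall, on the bench; a bystander, to be left alone
- bin: yellow two-part parts bin, 120 x 90 x 50 mm, on the bench; a bystander, to be left alone
- spool: orange wire spool, 60 mm in diameter, 40 mm tall, on the bench; a bystander, to be left alone
Things that resemble listed ones, but are neither listed nor needed, are in the scene too. What is shaped like the pot but green or purple is not meant.

How it is judged:
By the outcome, as a careful person would: the job done as asked, in the order asked, and still so for the second after the job is handed in, while the arm keeps its last pose, push and grip.
It also fails if it takes over 61 s, if anything falls off the work surface, if the arm or the gripper's body presses on something with over 40 N, if the wrist force passes 120 N, or if a joint passes its speed limit or range.

## Working session

There is one attempt and no reset: what is moved stays moved. The work goes in short steps, Python scripts to look and compute and a tool call to move; the robot and the scene stay as the last step left them, time stands still between calls to the robot, and variables do not carry over. Pictures are saved under pics/ and viewed, at most 10 in all, crops included, and the job is handed in when it is done.

Besides the shell and the picture viewer there is one more tool, called after "Emit:" as name(argument=value, ...), one argument or row to a line, values as JSON. move_arm: Moves the arm, as the interface text tells. Its arguments: {"type":"object","properties":{"travel":{"type":"array","items":{"type":"array","items":{"type":"number"}}},"roll":{"type":"array","items":{"type":"number"}},"claw":{"type":"array","items":{"type":"number"}}},"required":["travel","roll","claw"]}

```bash
mkdir -p pics; ls
python3 - <<'E'
from rig import *
import cv2, numpy as np
s=read_state(); print({k:np.round(v,3).tolist() for k,v in s.items()})
for n in("scene","top"):
    c=camera(n); cv2.imwrite(f"pics/{n}0.png",c["image"][:,:,::-1]); print(n,c["fx"],c["fy"],c["cx"],c["cy"],np.round(c["extrinsics"],4).tolist())
c=camera("wrist");print(np.round(c["mount"],4).tolist(),c["fx"])
E
```

```text
pics
{'time_s': 0.0, 'joints': [-1.267, 0.36, 1.511, -0.0, 1.273, -0.115], 'dq': [-0.001, 0.001, -0.0, 0.001, -0.0, -0.0], 'effort': [-0.004, -52.762, -27.862, -0.0, 0.013, 0.0], 'tool_pos': [243.805, -547.466, 230.439], 'ee_rot': [-3.071, -0.653, 0.0], 'ft_force': [-0.826, 0.086, -0.46], 'ft_torque': [0.024, 0.033, -0.045], 'gripper_force': 0.0, 'width': 0.997}
scene 378.4882838604427 378.4882838604427 317.48631038597324 196.8130499334449 [[0.6255, 0.4297, -0.6512, 1304.2265], [0.7802, -0.3413, 0.5242, -654.5228], [0.0029, -0.836, -0.5487, 762.1613], [0.0, 0.0, 0.0, 1.0]]
top 364.4082952441837 364.4082952441837 319.2281485871118 200.89278018182864 [[-0.0011, -0.9812, 0.193, 242.507], [-0.9998, -0.0027, -0.0196, -28.0966], [0.0198, -0.193, -0.981, 1402.844], [0.0, 0.0, 0.0, 1.0]]
[[0.0006, -0.9514, -0.3079, 78.6014], [1.0, 0.0004, 0.0004, -0.3634], [-0.0003, -0.3079, 0.9514, -142.7414], [0.0, 0.0, 0.0, 1.0]] 294.9748752115128
```

View pics/top0.png

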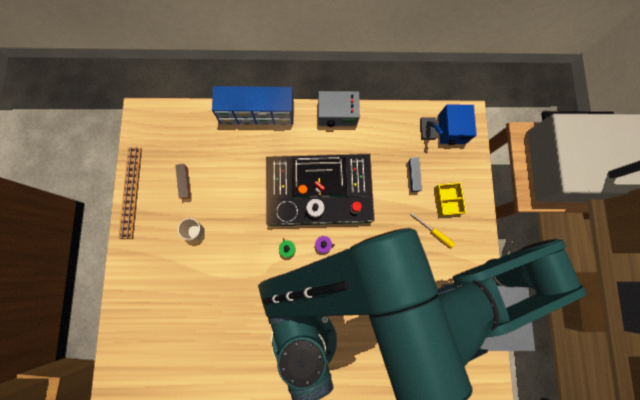

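View pics/scene0.png

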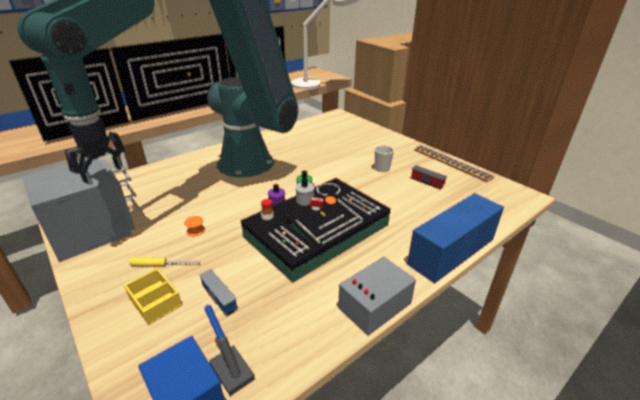

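Top view: steel pot (315,208), white ring (287,211), wing (320,186), orange pad (303,189), jar (357,207). The green (287,248) and purple (324,243) pots are on the bench and are decoys. The grey-lidded pot on the ledge next to the ring is the one meant. I'll check this in a crop.

```bash
cat > h.py <<'E'
from rig import *
import cv2, numpy as np
from scipy.spatial.transform import Rotation as R
def cam(n):
    s=read_state(); c=camera(n)
    if n=="wrist":
        T=np.eye(4); T[:3,:3]=R.from_rotvec(s["ee_rot"]).as_matrix(); T[:3,3]=s["tool_pos"]; c["extrinsics"]=T@np.array(c["mount"])
    return c
def ray(c,u,v,z):
    E=np.array(c["extrinsics"]); d=E[:3,:3]@[(u-c["cx"])/c["fx"],(v-c["cy"])/c["fy"],1]
    return E[:3,3]+d*(z-E[2,3])/d[2]
def yaw(s): x=R.from_rotvec(s["ee_rot"]).as_matrix()[:,0]; return np.degrees(np.arctan2(x[1],x[0]))
def totool(s,d): return R.from_rotvec(s["ee_rot"]).as_matrix().T@d
E
python3 - <<'E'
from h import *
c=cam("top"); im=c["image"][:,:,::-1]
cv2.imwrite("pics/crop1.png",cv2.resize(im[145:262,255:385],None,fx=5,fy=5,interpolation=cv2.INTER_CUBIC))
for n,u,v,z in[("FL",267,227,70),("FR",374,222,70),("BL",267,156,70),("BR",371,155,70),("pot",315,208,152),("ring",287,211,70),("wing",320,186,120),("pad",303,189,92),("jar",357,207,130)]:
    print(n,ray(c,u,v,z).round(0))
print(yaw(read_state()))
E
```

```text
FL [407. 137.  70.]
FR [ 426. -257.   70.]
BL [678. 144.  70.]
BR [ 685. -253.   70.]
pot [463. -38. 152.]
ring [466.  65.  70.]
wing [550. -57. 120.]
pad [545.   5.  92.]
jar [ 471. -188.  130.]
23.99520222203962
```

View pics/crop1.png

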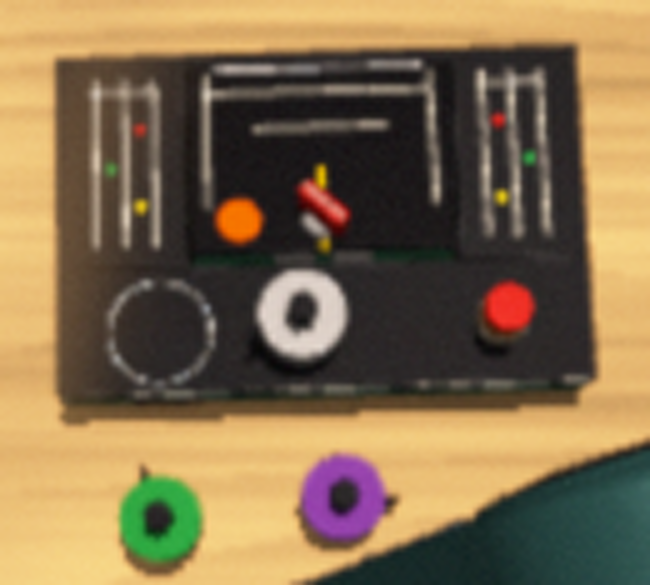

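Crop: the steel pot (302,313) with its black knob is on the ledge. The ring is at (161,331), the wing at (323,205), the pad at (240,220) and the jar at (507,307). Next I'll move above it for a wrist view.

Emit:
move_arm(
  travel=[
    [36,-33,-9],
    [36,-33,-9],
    [36,-33,-9],
    [36,-33,-9],
    [36,-33,-9],
    [36,-33,-9],
    [36,-33,-9],
    [36,-33,-9],
    [36,-33,-9],
    [36,-33,-9],
    [36,-33,-9],
    [36,-33,-9],
  ],
  roll=[0,0,0,0,0,0,0,0,0,0,0,0],
  claw=[-1,-1,-1,-1,-1,-1,-1,-1,-1,-1,-1,-1],
)

```text
time_s: 1.4
tool_pos: [477.9, -8.6, 339.8]
ee_rot: [3.073, 0.653, 0.001]
ft_force: [1.9, -0.8, -0.1]
width: 1.004
gripper_force: 0.0
```

Emit:
move_arm(
  travel=[
    [0,0,0],
    [0,0,0],
    [0,0,0],
    [0,0,0],
    [0,0,0],
  ],
  roll=[7.5,7.5,7,0,0],
  claw=[-0.4,-0.4,-0.4,-0.4,-0.4],
)

```text
time_s: 1.9
tool_pos: [477.5, -10.7, 339.2]
ee_rot: [-3.141, -0.06, 0.0]
ft_force: [0.2, 0.2, 0.0]
width: 0.698
gripper_force: 0.0
```

Run:
```python
from h import *
c=cam("wrist"); s=read_state(); im=c["image"]; print(s["tool_pos"],yaw(s),s["width"],s["time_s"])
cv2.imwrite("pics/w1.png",im[:,:,::-1]); np.savez("w1.npz",**c)
```

```text
[477.4706365  -10.76100899 339.2266022 ] 2.1491551214825577 0.7010667223309306 1.95
```

View pics/w1.png

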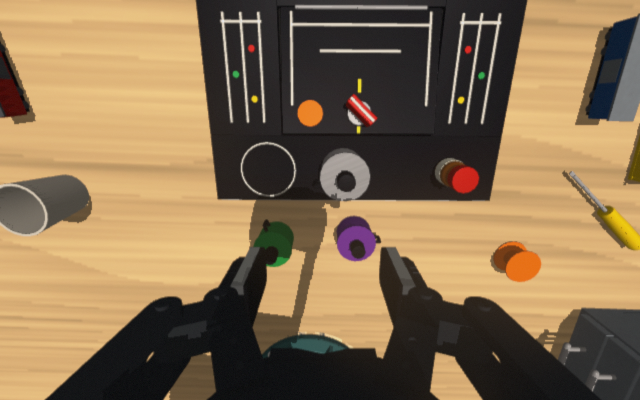

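Wrist view: ring (268,168), pot lid (345,174) with knob (346,181), wing (362,110), pad (310,113), jar cap (463,180). The yellow marks are at (360,85) and (359,129). I'll measure all of these.

Run:
```python
from h import *
c=dict(np.load("w1.npz")); im=c["image"]; hsv=cv2.cvtColor(im,cv2.COLOR_RGB2HSV)
def box(m,x0,y0,x1,y1): o=np.zeros_like(m); o[y0:y1,x0:x1]=m[y0:y1,x0:x1]; return o
def cen(m): v,u=np.nonzero(m); return u.mean(),v.mean(),len(u)
H,S,V=cv2.split(hsv); 
pad=box(((H>8)&(H<20)&(S>180)&(V>120)).astype('u1'),290,90,335,135); u=cen(pad); print("pad",u,ray(c,*u[:2],92).round(1))
yel=((H>22)&(H<35)&(S>150)&(V>100)).astype('u1')
ys=[ray(c,*cen(box(yel,345,a,375,b))[:2],z) for a,b,z in((70,100,85),(120,140,72))]; print("yellow",np.round(ys,1))
red=box(((H<8)|(H>172)).astype('u1')&(S>130)&(V>90),340,85,385,135); wh=box(((S<60)&(V>150)).astype('u1'),340,85,385,130)
u=cen(red); print("red",u)
# slot line: white pixels enclosed in the red hull
hull=cv2.convexHull(np.argwhere(red)[:,::-1].astype(np.int32)); hm=np.zeros_like(red); cv2.fillConvexPoly(hm,hull,1)
w=np.argwhere((hm&wh)>0)[:,::-1]; print(len(w)); vx,vy,x0,y0=cv2.fitLine(w.astype(np.float32),cv2.DIST_L2,0,.01,.01).ravel(); print(w.min(0),w.max(0))
a=ray(c,x0-10*vx,y0-10*vy,125); b=ray(c,x0+10*vx,y0+10*vy,125); d=b-a; print("slot centre",ray(c,x0,y0,125).round(1),np.degrees(np.arctan2(d[1],d[0])))
ringm=box(((S<70)&(V>130)).astype('u1'),236,138,300,200); e=cv2.fitEllipse(np.argwhere(ringm)[:,::-1].astype(np.int32)); print("ring",e,ray(c,*e[0],70).round(1))
lid=box(((S<40)&(V>75)).astype('u1'),318,140,372,202); cs,_=cv2.findContours(lid,0,2); q=max(cs,key=cv2.contourArea); print("lid",cv2.minEnclosingCircle(cv2.convexHull(q)))
kn=box((V<45).astype('u1'),330,165,362,194); n,l,st,ce=cv2.connectedComponentsWithStats(kn); i=1+st[1:,4].argmax(); print("knob",st[i],ray(c,*ce[i],150).round(1))
g=cv2.Canny(cv2.cvtColor(im,cv2.COLOR_RGB2GRAY),40,120)
for nm,x0,y0,x1,y1 in(("front",225,194,485,204),("back",290,3,430,12)):
    p=np.argwhere(g[y0:y1,x0:x1])[:,::-1]+[x0,y0]; f=cv2.fitLine(p.astype(np.float32),cv2.DIST_HUBER,0,.01,.01).ravel()
    a,b=[ray(c,u,f[3]+(u-f[2])*f[1]/f[0],70) for u in(x0,x1)]; print(nm,a.round(1),b.round(1),"yaw",np.degrees(np.arctan2((b-a)[0],-(b-a)[1])))
```

```text
pad (np.float64(309.7699619771863), np.float64(112.72433460076046), 526) [545.1   8.3  92. ]
yellow [[580.2 -52.9  85. ]
 [525.5 -57.2  72. ]]
red (np.float64(361.56692913385825), np.float64(109.53543307086615), 254)
74
[351  97] [373 120]
slot centre [553.4 -53.  125. ] -131.33612580800045
ring ((267.1044921875, 169.59866333007812), (53.6550407409668, 55.205177307128906), 50.516502380371094) [464.7  67.8  70. ]
lid ((344.5, 174.84042358398438), 26.22942352294922)
knob [337 172  18  19 215] [471.8 -36.9 150. ]
front [418.9 130.3  70. ] [ 431.4 -251.1   70. ] yaw 1.8811942916826836
back [666.2  36.2  70. ] [ 672.9 -133.3   70. ] yaw 2.280071146680731
```

Emit:
move_arm(
  travel=[
    [-1.5,5.2,35],
    [-1.5,5.2,35],
    [-1.5,5.2,35],
    [-1.5,5.2,35],
    [-1.5,5.2,10],
    [0,0,0],
  ],
  roll=[0,0,0,0,0,0],
  claw=[-0.4,-0.4,-0.4,-0.4,-0.4,-0.4],
)

```text
time_s: 2.55
tool_pos: [469.8, -37.3, 188.3]
ee_rot: [-3.14, -0.055, 0.005]
ft_force: [0.2, -0.0, -0.1]
width: 0.7
gripper_force: 0.0
```

Run:
```python
from h import *
c1=dict(np.load("w1.npz")); print("lid",ray(c1,344.5,174.8,128))
c=cam("wrist"); s=read_state(); im=c["image"]; print(s["tool_pos"],yaw(s))
cv2.imwrite("pics/w2.png",im[:,:,::-1])
```

```text
lid [474.67481303 -37.63276029 128.        ]
[471.19495854 -37.29471815 189.67337217] 1.991107846112316
```

View pics/w2.png

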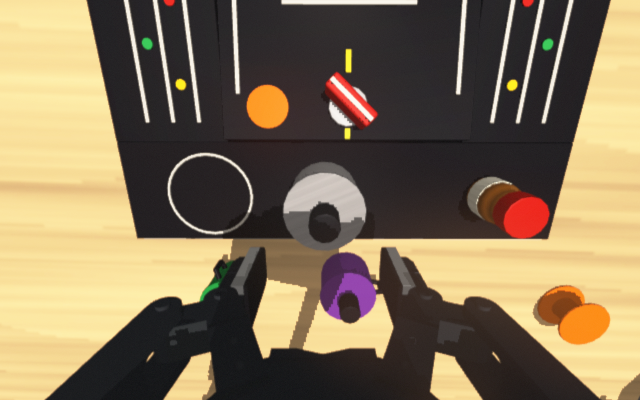

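The knob (324,215) is centred between the fingertips (250 and 395), so I'll descend and grip it.

Emit:
move_arm(
  travel=[
    [1,0,20],
    [0.5,0,20],
    [0,0,10],
    [0,0,6],
    [0,0,0],
    [0,0,0],
    [0,0,0],
    [0,0,0],
    [0,0,0],
    [0,0,0],
  ],
  roll=[0,0,0,0,0,0,0,0,0,0],
  claw=[-0.4,-0.4,-0.4,-0.4,-0.4,0.2,0.5,0.7,1,1],
)

```text
time_s: 3.6
tool_pos: [473.3, -37.3, 134.2]
ee_rot: [3.14, 0.055, 0.003]
ft_force: [-0.0, -1.7, 6.2]
width: 0.229
gripper_force: 58.7
```

Emit:
move_arm(
  travel=[
    [0,0,0],
    [0,0,0],
    [0,0,0],
    [0,0,0],
  ],
  roll=[0,0,0,0],
  claw=[1,1,1,1],
)

```text
time_s: 4.0
tool_pos: [473.3, -37.3, 134.2]
ee_rot: [3.14, 0.055, 0.003]
ft_force: [-1.0, -2.7, 5.9]
width: 0.232
gripper_force: 58.7
```

Emit:
move_arm(
  travel=[
    [-0.4,-5,0],
    [-0.4,-10,0],
    [-0.4,-10,0],
    [-0.4,-10,0],
    [-0.4,-10,0],
    [-0.4,-10,0],
    [-0.4,-10,0],
    [-0.4,-10,0],
    [-0.4,-10,0],
    [-0.4,-10,0],
    [-0.4,-7,0],
    [-0.4,-3,0],
  ],
  roll=[0,0,0,0,0,0,0,0,0,0,0,0],
  claw=[1,1,1,1,1,1,1,1,1,1,1,1],
)

```text
time_s: 5.2
tool_pos: [465.7, 67.2, 134.4]
ee_rot: [3.139, 0.057, 0.005]
ft_force: [0.5, -6.3, 6.3]
width: 0.229
gripper_force: 59.6
```

Emit:
move_arm(
  travel=[
    [0,0,0],
    [0,0,0],
    [0,0,0],
  ],
  roll=[0,0,0],
  claw=[1,1,1],
)

```text
time_s: 5.5
tool_pos: [465.6, 67.3, 134.3]
ee_rot: [3.14, 0.055, 0.005]
ft_force: [0.8, -3.9, 5.3]
width: 0.231
gripper_force: 59.4
```

Run:
```python
from h import *
c=cam("wrist"); im=c["image"]; s=read_state(); print(s["tool_pos"],s["ft_force"])
cv2.imwrite("pics/w3.png",im[:,:,::-1])
```

```text
[465.60857211  67.26013858 134.2795826 ] [ 0.75374813 -2.63991802  5.57082245]
```

View pics/w3.png

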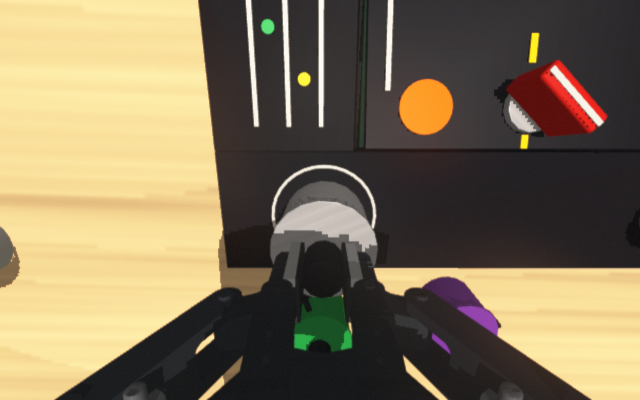

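The pot is in the ring, laterally centred at about column 324. The far ring edge is at row 167 and the pot base's far edge at about row 182. I'll check that gap.

Run:
```python
from h import *
c=cam("wrist"); V=c["image"].max(2); print(V[160:195,324])
a=ray(c,324,166.5,70);b=ray(c,324,182,70); print(a,b,ray(c,272,210,70),ray(c,376,210,70))
```

```text
[ 44  45  43  49 109 223 247 235 149  63  44  43  43  45  44  44  45  45
  45  44  49  78  95  99 100 103 102 103 103 104 103 102 102 103 104]
[502.20380254  67.58765549  70.        ] [490.84247184  67.16346789  70.        ] [467.9713439  105.12011899  70.        ] [470.70765412  27.57864589  70.        ]
```

Emit:
move_arm(
  travel=[
    [1.5,0,0],
    [1.5,0.5,0],
    [0,0,0],
    [0,0,0],
    [0,0,0],
    [0,0,0],
    [0,0,0],
    [0,0,0],
    [0,0,0],
  ],
  roll=[0,0,0,0,0,0,0,0,0],
  claw=[1,1,1,1,0,-0.2,-0.2,-0.2,-0.2],
)

```text
time_s: 6.5
tool_pos: [467.0, 67.6, 133.2]
ee_rot: [-3.141, -0.055, 0.0]
ft_force: [0.5, -0.1, 0.4]
width: 0.599
gripper_force: 0.0
```

Emit:
move_arm(
  travel=[
    [0,0,-10],
    [0,0,-20],
    [0,0,-40],
    [0,0,-40],
    [0,0,0],
    [0,0,0],
  ],
  roll=[0,0,0,0,0,0],
  claw=[-0.2,-0.2,-0.2,-0.2,-0.2,-0.2],
)

```text
time_s: 7.1
tool_pos: [467.9, 67.6, 244.8]
ee_rot: [-3.141, -0.055, -0.005]
ft_force: [0.8, 0.4, -1.1]
width: 0.597
gripper_force: 0.0
```

Run:
```python
from h import *
c=cam("wrist"); im=c["image"]; s=read_state(); print(s["tool_pos"],yaw(s),s["width"])
V=im.max(2).astype('u1'); S=cv2.cvtColor(im,cv2.COLOR_RGB2HSV)[:,:,1]
# project ring (r=38) expected and pot base edge along column
E=np.linalg.inv(c["extrinsics"])
def pr(p): q=E@np.r_[p,1]; return c["cx"]+c["fx"]*q[0]/q[2],c["cy"]+c["fy"]*q[1]/q[2]
u,v=pr([502,67.5,70]); u=int(u);v=int(v); col=V[v-8:v+20,u]; print(u,v,col)
i=np.where(col>150)[0].mean(); j=np.where(col>70)[0]; j=j[j>i+4][0]; print(ray(c,u,v-8+i,70),ray(c,u,v-8+j,70))
```

```text
[466.75706165  67.52667136 243.43703328] 1.9955224618833323 0.6010280305317363
323 148 [ 39  39  39  39  39  41  76 185 208 137  59  38  39  40  39  40  39  50
  74  83  85  86  85  87  87 123 160 172]
[492.75584587  68.04642381  70.        ] [487.30853868  67.85062668  70.        ]
```

Run:
```python
from h import *
c=cam("wrist"); im=c["image"]; np.savez("w4.npz",**c)
cv2.imwrite("pics/w4.png",cv2.resize(im[120:280,220:440][:,:,::-1],None,fx=3.5,fy=3.5,interpolation=cv2.INTER_CUBIC))
```

```text
(no output)
```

View pics/w4.png

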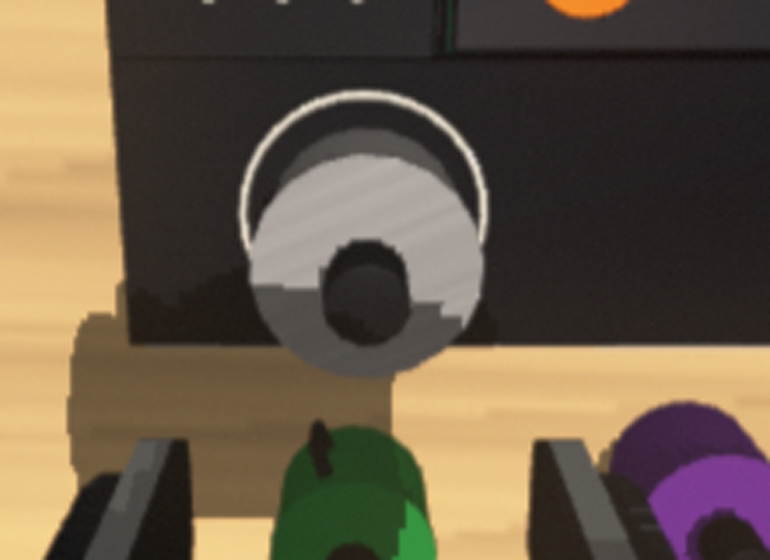

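Run:
```python
from h import *
c=dict(np.load("w4.npz"))
f=lambda x,y,z:ray(c,x/3.5+220-.36,y/3.5+120-.36,z).round(1)
for n,a in dict(lidfar=(366,155,128),lidnear=(366,377,128),lidL=(250,266,128),lidR=(484,266,128),ringfar=(364,91,70),ringL=(240,212,70),ringR=(488,212,70),basefar=(366,128,70)).items(): print(n,f(*a))
```

```text
lidfar [495.1  67.2 128. ]
lidnear [434.3  64.9 128. ]
lidL [464.7  96.4 128. ]
lidR [466.9  35.2 128. ]
ringfar [503.5  67.8  70. ]
ringL [464.3 105.5  70. ]
ringR [467.1  27.4  70. ]
basefar [492.3  66.8  70. ]
```

The lid centre (464.7,65.9) and ring centre (465,66.4) agree, so the pot is in the ring with clearance all round. Now to the wing.

Emit:
move_arm(
  travel=[
    [20,31,0],
    [20,31,0],
    [20,31,0],
    [20.7,31,10],
    [0,0,20],
    [0,0,10],
    [0,0,0],
    [0,0,0],
    [0,0,0],
    [0,0,0],
    [0,0,0],
    [0,0,0],
  ],
  roll=[0,0,0,0,-8,-8,-8,-8,-8,-6.7,0,0],
  claw=[-0.2,-0.2,-0.2,-0.2,-0.2,-0.2,-0.2,-0.2,-0.2,-0.2,-0.2,-0.2],
)

```text
time_s: 8.4
tool_pos: [551.2, -53.4, 202.1]
ee_rot: [-2.863, -1.29, 0.003]
ft_force: [0.9, 0.6, 0.1]
width: 0.599
gripper_force: 0.0
```

Run:
```python
from h import *
c=cam("wrist"); im=c["image"]; s=read_state(); print(s["tool_pos"],yaw(s),s["width"],s["joints"].round(2) if hasattr(s["joints"],"round") else s["joints"])
cv2.imwrite("pics/w5.png",im[:,:,::-1]); np.savez("w5.npz",**c)
```

```text
[551.41092509 -53.45390158 202.38599659] 48.53254167597903 0.6015941134777387 [-0.22  0.32  1.64  0.    1.18  0.5 ]
```

View pics/w5.png

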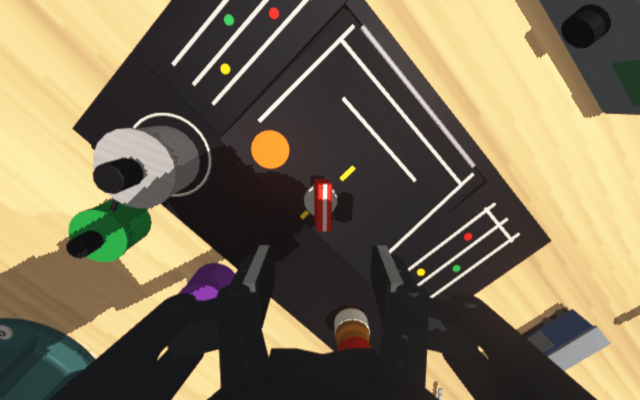

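The wing (323,205) is lined up between the fingers. I'll do one refinement of the slot line.

Run:
```python
from h import *
c=dict(np.load("w5.npz")); im=c["image"]; H,S,V=cv2.split(cv2.cvtColor(im,cv2.COLOR_RGB2HSV))
m=np.zeros_like(V); m[165:245,308:345]=1
red=(((H<8)|(H>172))&(S>130)&(V>70)&(m>0)).astype('u1'); p=np.argwhere(red)[:,::-1].astype(np.int32)
hm=np.zeros_like(red); cv2.fillConvexPoly(hm,cv2.convexHull(p),1); w=np.argwhere((hm>0)&(S<110)&(V>110))[:,::-1]
print(p.min(0),p.max(0),len(w),w.min(0),w.max(0))
vx,vy,x0,y0=cv2.fitLine(w.astype(np.float32),cv2.DIST_HUBER,0,.01,.01).ravel()
t,b=[ray(c,x0+(v-y0)*vx/vy,v,125) for v in (w[:,1].min(),w[:,1].max()+1)]; print(t,b,(t+b)/2,np.degrees(np.arctan2(*(t-b)[[1,0]])),np.linalg.norm(t-b))
print("tool offset",totool(read_state(),(t+b)/2-read_state()["tool_pos"]))
```

```text
[314 178] [332 231] 201 [323 184] [332 230]
[565.65134672 -39.08286427 125.        ] [539.35175729 -68.42888435 125.        ] [552.50155201 -53.75587431 125.        ] 48.1336442554174 39.40631040012759
tool offset [ 0.56137334  1.1530202  77.38364509]
```

Emit:
move_arm(
  travel=[
    [-0.5,0.2,30],
    [0,0,30],
    [0,0,20],
    [0,0,12],
    [0,0,6],
    [0,0,2],
    [0,0,0],
    [0,0,0],
    [0,0,0],
    [0,0,0],
    [0,0,0],
    [0,0,0],
  ],
  roll=[0,0,0,0,0,0,0,0,0,0,0,0],
  claw=[-0.2,-0.2,-0.2,-0.2,-0.2,-0.2,-0.2,0.2,0.5,0.7,1,1],
)

```text
time_s: 9.65
tool_pos: [550.8, -53.3, 103.1]
ee_rot: [-2.86, -1.293, 0.002]
ft_force: [-1.0, 3.5, -0.0]
width: 0.135
gripper_force: 57.9
```

Emit:
move_arm(
  travel=[
    [0,0,0],
    [0,0,0],
    [0,0,0],
  ],
  roll=[0,0,0],
  claw=[1,1,1],
)

```text
time_s: 9.95
tool_pos: [550.8, -53.3, 102.9]
ee_rot: [-2.86, -1.294, 0.002]
ft_force: [-2.3, 4.8, 0.7]
width: 0.129
gripper_force: 57.9
```

Emit:
move_arm(
  travel=[
    [0,0,0],
    [0,0,0],
    [0,0,0],
    [0,0,0],
    [0,0,0],
    [0,0,0],
    [0,0,0],
    [0,0,0],
    [0,0,0],
    [0,0,0],
    [0,0,0],
    [0,0,0],
  ],
  roll=[3,5,5,5,5,5,5,5,5,3.5,0,0],
  claw=[1,1,1,1,1,1,1,1,1,1,1,1],
)

```text
time_s: 11.15
tool_pos: [551.1, -53.9, 103.1]
ee_rot: [-3.141, -0.063, 0.002]
ft_force: [-2.5, 4.6, -0.5]
width: 0.124
gripper_force: 58.9
```

Run:
```python
from h import *
s=read_state(); print(s["tool_pos"],yaw(s),s["ft_force"],s["ft_torque"],s["width"])
```

```text
[551.11622375 -53.86926915 103.08286855] 2.3119388974789827 [-2.54067008  4.57279745 -0.53321246] [ 0.62224074  0.89179226 -0.03854489] 0.12433436377652755
```

Emit:
move_arm(
  travel=[
    [0,0,0],
    [0,0,0],
    [0,0,0],
    [0,0,0],
    [0,0,-10],
    [0,0,-30],
    [0,0,-40],
    [0,0,-20],
    [0,0,0],
    [0,0,0],
  ],
  roll=[0,0,0,0,0,0,0,0,0,0],
  claw=[0.2,0,-0.2,-0.2,-0.2,-0.2,-0.2,-0.2,-0.2,-0.2],
)

```text
time_s: 12.15
tool_pos: [552.1, -54.2, 204.0]
ee_rot: [3.141, 0.06, 0.002]
ft_force: [-0.3, -0.7, -0.1]
width: 0.597
gripper_force: 0.0
```

Run:
```python
from h import *
c=cam("wrist"); im=c["image"]; s=read_state(); print(s["tool_pos"],yaw(s))
cv2.imwrite("pics/w6.png",im[:,:,::-1]); np.savez("w6.npz",**c)
H,S,V=cv2.split(cv2.cvtColor(im,cv2.COLOR_RGB2HSV)); m=np.zeros_like(V); m[150:260,300:345]=1
red=(((H<8)|(H>172))&(S>130)&(V>70)&(m>0)).astype('u1'); p=np.argwhere(red)[:,::-1].astype(np.int32)
hm=np.zeros_like(red); cv2.fillConvexPoly(hm,cv2.convexHull(p),1); w=np.argwhere((hm>0)&(S<110)&(V>110))[:,::-1]
def ang(w,z):
    vx,vy,x0,y0=cv2.fitLine(w.astype(np.float32),cv2.DIST_HUBER,0,.01,.01).ravel()
    t,b=[ray(c,x0+(v-y0)*vx/vy,v,z) for v in (w[:,1].min(),w[:,1].max())]; return t,b,np.degrees(np.arctan2(*(t-b)[[1,0]]))
print("slot",ang(w,125)); y=np.argwhere((H>22)&(H<35)&(S>150)&(V>100))[:,::-1]; y=y[(abs(y[:,0]-322)<40)&(y[:,1]<260)&(y[:,1]>80)]
print("marks",len(y),y.min(0),y.max(0),ang(y,84)); o=np.argwhere((H>8)&(H<20)&(S>180)&(V>120))[:,::-1]; o=o[(abs(o[:,0]-235)<60)&(o[:,1]<250)]
print("pad",o.mean(0),o.min(0),o.max(0),ray(c,*o.mean(0),92))
# cover side seams: white outlines on the deck, left long line
```

```text
[551.31704921 -54.05108473 202.96171049] 2.196445236237228
slot (array([571.76665183, -52.13555109, 125.        ]), array([533.00839114, -54.19627898, 125.        ]), np.float64(3.043478688559049))
marks 96 [320 154] [324 173] (array([588.58152621, -52.22649153,  84.        ]), array([571.3075107 , -52.93052397,  84.        ]), np.float64(2.3338970678575257))
pad [253.63897132 200.35014837] [236 183] [271 218] [545.36457997   8.21229719  92.        ]
```

View pics/w6.png

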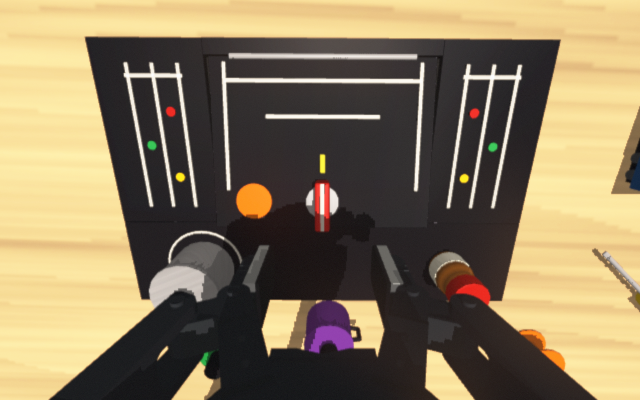

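The slot is at 3.0° and the marks at 2.3°, so they are lined up (wing (322,205) with mark (322,163)). The pot is in the ring, and the jar is untouched. Next I'll shut the fingers and go over the pad (254,200).

Emit:
move_arm(
  travel=[
    [-1.6,-21,0],
    [-1,-21,0],
    [-1,-20.5,0],
    [0,0,20],
    [0,0,20],
    [0,0,20],
    [0,0,20],
    [0,0,15],
    [0,0,0],
    [0,0,0],
  ],
  roll=[0,0,0,0,0,0,0,0,0,0],
  claw=[1,1,1,1,1,1,1,1,1,1],
)

```text
time_s: 13.2
tool_pos: [544.9, 8.3, 107.4]
ee_rot: [-3.141, -0.06, 0.004]
ft_force: [-0.7, -0.4, -0.7]
width: 0.003
gripper_force: 0.0
```

Emit:
move_arm(
  travel=[
    [0,0,3],
    [0,0,3],
    [0,0,3],
    [0,0,3],
    [0,0,3],
    [0,0,3],
    [0,0,3],
    [0,0,3],
    [0,0,2],
    [0,0,2],
    [0,0,0],
  ],
  roll=[0,0,0,0,0,0,0,0,0,0,0],
  claw=[1,1,1,1,1,1,1,1,1,1,1],
)

```text
time_s: 14.3
tool_pos: [545.0, 8.3, 80.0]
ee_rot: [-3.141, -0.06, 0.003]
ft_force: [-3.7, -1.1, 5.3]
width: -0.002
gripper_force: 2.9
```

Emit:
move_arm(
  travel=[
    [0,0,2],
    [0,0,2],
    [0,0,2],
    [0,0,1],
    [0,0,1],
    [0,0,0],
    [0,0,0],
  ],
  roll=[0,0,0,0,0,0,0],
  claw=[1,1,1,1,1,1,1],
)

```text
time_s: 15.0
tool_pos: [544.4, 8.2, 72.3]
ee_rot: [-3.141, -0.06, 0.004]
ft_force: [-5.2, -0.8, 8.4]
width: 0.002
gripper_force: 4.1
```

Emit:
move_arm(
  travel=[
    [0,0,1],
    [0,0,0.5],
    [0,0,0],
    [0,0,0],
    [0,0,0],
  ],
  roll=[0,0,0,0,0],
  claw=[1,1,1,1,1],
)

```text
time_s: 15.5
tool_pos: [544.4, 8.2, 71.7]
ee_rot: [-3.141, -0.061, 0.004]
ft_force: [-7.6, 0.1, 18.3]
width: 0.001
gripper_force: 8.9
```

The force rises steeply at z = 71.7, so the cover is on its stop at flush height. One last look.

Run:
```python
from h import *
w=cam("wrist")["image"]; t=camera("scene")["image"][160:290,220:420]
t=cv2.resize(t,(615,400),interpolation=cv2.INTER_CUBIC)
cv2.imwrite("pics/end.png",cv2.resize(np.hstack([w,t]),(800,255))[:,:,::-1]); print(read_state()["ft_force"])
```

```text
[-7.43860801  0.12725613 17.51479899]
```

View pics/end.png

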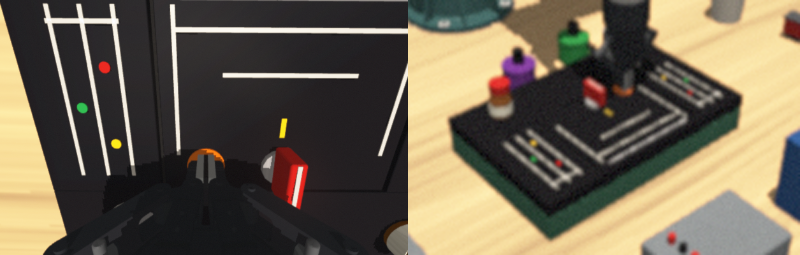

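The picture shows the cover flush, the fingers on the orange pad (205,158) and the wing in line with the marks (283,128). I'll hand in.

```bash
python3 -c "
from rig import *
print(job_done())"
```

```text
the job is handed in; nothing more can be done
None
```

I handed the job in at about 15.6 s: the pot was slid into the white ring, the fastener turned to within about 1° of the yellow marks, and the cover is held flush at about 18 N; the hand-in gave no verdict.

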